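Hang the tote caddy on the bench hook

ROBOT

A 6-joint arm with a two-finger parallel gripper is mounted at the origin on a cart in front of the work surface, level with it; the furniture and walls round the work are solid. World frame = base frame: x ahead of the robot, y to its left, z up, the work surface at z = 0. Lengths are in m, angles in rad, forces in N, time in s.
With the tool pointing down it reaches from about 0.375 to 0.975 m from the base axis. Payload 3.8 kg.
Tool frame: the origin (TCP) lies at the very end of the fingers, on their centre line; the grasp point (between the pads) lies 19 mm behind it; z points along the fingers, y is the line along which they close (so a half turn about z gives the same grasp; the last joint's range is limited). The gripper opens to 88 mm and grips with 3 to 60 N. Pads are 18 mm wide; open, the fingers measure 123 mm over their backs; the gripper's body (75 mm by 187 mm) begins 45 mm behind the grasp point.
Start: joints at [-1.382, 0.264, 1.604, -0, 1.274, -0.037], TCP at [0.151, -0.658, 0.239] pointing down, gripper open.
Joint ranges: [-2.63, 2.63], [-0.94, 2.18], [0.31, 2.57], [-1.31, 4.45], [0, 2.66], [-2.55, 2.55]. Speed limits (rad/s): [2.57, 2.57, 3.14, 3.14, 3.14, 3.14].

INTERFACE

Orientations are given as a 3x3 rotation matrix whose columns are the frame's x, y, z axes.
In Python, from bench import r, read_camera, camera_info, workorder gives the robot as it stands. The module is installed in compiled form; this text tells all that it offers.
- The arm moves only by the tool play_rows, never from a script. Its argument "moves" is a list of rows, each a list of 6 numbers: the shift along the tool's x, y, z in units of 20 mm (1.0 is 20 mm), then the turn, a rotation vector about the tool's x, y, z in units of 0.08 rad (1.0 is 0.08 rad). In form: [[dx, dy, dz, ax, ay, az], ...]. A call has 1 to 12 rows; each row shifts and turns the commanded pose from where the row before left it, along the tool's axes as they then stand; what a row does not reach is not made up. A row lasts 1/12 s, in which the tool goes at most 41.7 mm and 7.16 degrees, less where a joint would pass 70% of its speed; a pose out of reach is approached as far as the arm can. A call with a number of a shift or a turn outside -1 to 1 is refused whole. A call with a gripper value outside its range is refused whole. "gripper" is the closure, from 0 (fully open) to 1 (shut), set as the call begins (left out, the last holds). The fingers move at their own pace and stop on an object; "newtons" is the grip in N (left out, the last holds). Time passes only in rows, so rows that do not move let the fingers close. It gives the time, the measured TCP pose, the force, the opening and the grip force at its end, in the units of the state.
- r.state(): the state, without advancing time (a new reading comes with each control period).
- read_camera(name): name is "scene" or "top" or "wrist"; returns (picture, depth): 480x640x3 uint8, blue, green, red; 480x640 float32, m along the optical axis (not along the pixel's ray), 0 where there is no reading.
- camera_info(name): a dict with "mtx" (3x3 intrinsics, pixels), "R" (3x3) and "t" (3): a world point X has camera coordinates R X + t. Camera axes: x right, y down, z forward; pixel columns grow to the right and rows downward; lengths in m; the calibration is good to about 2 mm. A picture is of the moment at which its call begins: read the wrist's pose just before it. camera_info takes no time and is no camera call; for the wrist camera it gives the pose at the moment of the call.
- workorder.job_done(): hands the job in; it is judged then, once.
The state is a dict: "time_s": time; "joint_positions": joint angles; "joint_vel": joint speeds; "joint_torque": joint torques, N m; "position": TCP position; "ee_rot": TCP orientation; "ft_force": force on the tool from outside, world axes, zero at the start; "torque": the same for the moment, N m; "finger_gap": finger opening in m; "finger_force": force on a finger pad.
Only numpy, scipy, OpenCV 4.12 (cv2) and the standard library are available. Lean on these libraries where they do the work, as an engineer would, in place of code of your own. Each camera call takes 0.05 s, during which the arm holds its last target. There are 200 camera calls.

TASK

Clear the green caddy off the bench: hang it by the middle of its handle in the dip of the yellow hook on the steel stand, so that it hangs free, about level and still, with the black tape roll still inside it. Leave the other tools on the bench where they are.

Things in the scene. Friction and masses are not known exactly. Their poses are not given: they have to be found in the camera images.
- caddy: Green open steel tool caddy on the bench, 90 (x) x 150 mm (y; 168 over the handle feet), rim 53 mm high, 0.2 to 0.4 kg; both ends alike. Origin: centre of its underside. Fixed handle of 10 mm round bar arches over it along y, at x = 0; bar axis: uprights at y = +-79 up to 100 mm high, in to y = +-60 at 123 mm, then straight up to the middle, 132 mm. Open between bar and rim.
- handle_mid (a point): Middle and highest point of the caddy's handle, on the bar's axis, 132 mm above the underside; axes as the caddy's (y along the handle). Fingers gripping the bar right here stand in the hook's way; 30 to 40 mm to one side there is room for both (the bar is 4 to 6 mm lower there).
- stand: Steel hook stand fixed to the bench. Origin on the bench below the hook's dip; the hook points along its -x, roughly toward the robot. Base plate x = -50 to 120, y = +-65 mm, 10 mm thick; 22 mm square post at x = 92 mm, 252 mm high. A yellow 10 mm round rod leaves the post 232 mm up (axis) and slopes down from x = 34 to 8 mm into the dip, which is flat to x = -8 mm.
- hook_tip (a point): Free end of the hook, on the rod's axis, 238 mm above the bench and 30 mm before the dip along the stand's -x; the rod rises from the dip (from x = -8 mm) to here. Highest point of the tip 243 mm.
- hook_dip (a point): Top of the rod in the middle of the hook's dip, 210 mm above the bench; axes as the stand's. With the handle hung here, the axis of the handle bar lies about 5 mm above this point. The handle's bar hangs across the hook (caddy y along stand y, either way round).
- roll_centre (a point): Centre of the loose roll of black insulating tape, 58 mm across, 19 mm thick, lying flat on the caddy's floor (floor 4 mm thick).
- pliers_red: Pliers with red handles, 70 x 170 x 14 mm, lying on the bench; origin under the middle.
- tape_measure: Yellow pocket tape measure, 38 x 84 x 70 mm, standing on the bench; origin under the middle.
- offcut: Small pine offcut, 40 x 70 x 18 mm, on the bench; origin under the middle.
- spanner: Steel combination spanner, 35 x 201 x 8 mm, lying on the bench; origin under the middle.
- screwdriver: Screwdriver with an orange handle, 31 x 201 x 30 mm, lying on the bench; origin under the middle.

How it is judged:
By the outcome, as a careful person would: the job done as asked, in the order asked, and still so for the second after the job is handed in, with the robot touching nothing.
It also fails if it takes over 54 s, if anything falls off the work surface, if the arm or the gripper's body presses on something with over 40 N, if the wrist force passes 120 N, or if a joint passes its speed limit or range.

## Working session

There is one attempt and no reset: what is moved stays moved. The work goes in short steps, Python scripts to look and compute and a tool call to move; the robot and the scene stay as the last step left them, time stands still between calls to the robot, and variables do not carry over. Pictures are saved under pics/ and viewed, at most 10 in all, crops included, and the job is handed in when it is done.

Besides the shell and the picture viewer there is one more tool, called after "Call:" in YAML: its name, and indented under it one key for each argument. play_rows: Moves the arm, as the interface text tells. Shifts and turns lie within -1 to 1; 1 stands for 20 mm of shift or 0.08 rad of turn. Its arguments: {"type":"object","properties":{"moves":{"type":"array"},"gripper":{"type":"number"},"newtons":{"type":"number"}},"required":["moves"]}

```bash
mkdir -p pics
cat > h.py <<'E'
import numpy as np, cv2
from bench import r, read_camera, camera_info, workorder
def pts(name):
    ci=camera_info(name); im,d=read_camera(name)
    K,R,t=[np.array(ci[k],float) for k in("mtx","R","t")]
    v,u=np.mgrid[:480,:640]
    c=np.stack([(u-K[0,2])/K[0,0]*d,(v-K[1,2])/K[1,1]*d,d],-1)
    P=(c-t)@R
    P[d==0]=np.nan
    return im,P
E
python3 - <<'E'
from h import *
for n in("scene","top"):
    im,P=pts(n); cv2.imwrite(f"pics/{n}0.png",im); np.savez(f"{n}0.npz",im=im,P=P)
s=r.state(); print(s["time_s"],s["position"],s["ee_rot"],s["finger_gap"])
E
```

```text
0.1 [ 0.15101924 -0.65723065  0.2375351 ] [[ 9.74603729e-01  2.23936218e-01 -3.77066629e-04]
 [ 2.23936524e-01 -9.74601740e-01  1.97046594e-03]
 [ 7.37688983e-05 -2.00486244e-03 -9.99997988e-01]] 0.08802437361707009
```

View pics/scene0.png

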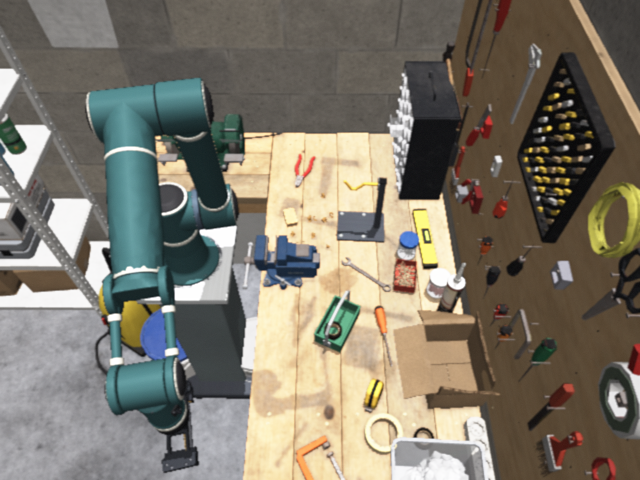

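View pics/top0.png

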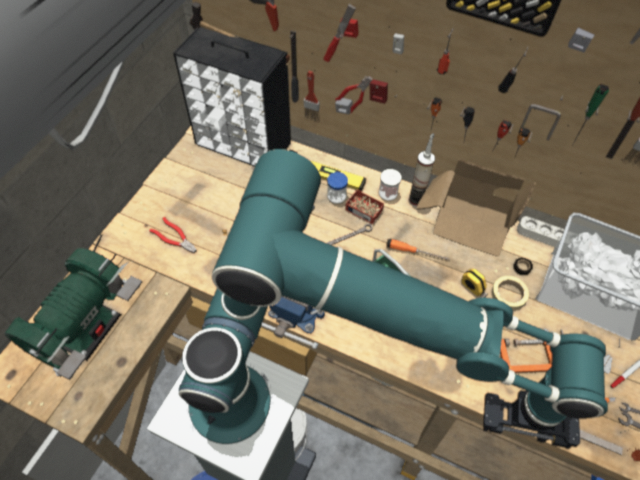

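The scene view shows the green caddy at about (338,323), the stand base at (360,226) with its post to (382,180), the yellow hook at (347–378,185), and a blue vise at (287,258). In the top view the arm hides the caddy and stand.

```bash
python3 - <<'E'
from h import *
z=np.load("scene0.npz"); im,P=z["im"],z["P"]
hsv=cv2.cvtColor(im,cv2.COLOR_BGR2HSV)
def box(n,m,u0,u1,v0,v1):
    k=np.zeros(m.shape,bool); k[v0:v1,u0:u1]=m[v0:v1,u0:u1]; k&=~np.isnan(P[...,0])
    Q=P[k]; print(n,len(Q),np.round(np.percentile(Q,[2,50,98],axis=0),3).tolist()); return Q
g=(hsv[...,0]>50)&(hsv[...,0]<90)&(hsv[...,1]>100)
Q=box("green",g,305,370,280,360)
rim=Q[(Q[:,2]>.045)&(Q[:,2]<.062)]
R=cv2.minAreaRect((rim[:,:2]*1000).astype(np.float32)); print("rim",R)
print(np.round(cv2.boxPoints(R)))
a=np.ones(g.shape,bool)
k=box("hi",a&(P[...,2]>.075)&(P[...,2]<.15),305,370,280,360)
c,_=k[:,:2].mean(0),0; u,s,vt=np.linalg.svd(k[:,:2]-c); print("handle",c,vt[0],s[:2], k[:,2].max())
print(np.round(k[np.argsort(k[:,1])][::max(1,len(k)//25)],3).tolist())
y=(hsv[...,0]>18)&(hsv[...,0]<35)&(hsv[...,1]>150)
h=box("hook",y&(P[...,2]>.15),335,385,172,195)
print(np.round(h[np.argsort(h[:,0])][::max(1,len(h)//25)],3).tolist())
p=box("post",(hsv[...,2]<90)&(P[...,2]>.03)&(P[...,2]<.26),370,390,175,240)
b=box("base",(hsv[...,2]<110)&(P[...,2]>.004)&(P[...,2]<.016),330,390,205,245)
R=cv2.minAreaRect((b[:,:2]*1000).astype(np.float32)); print("base",R, np.round(cv2.boxPoints(R)))
v=box("vise",(hsv[...,0]>95)&(hsv[...,0]<125)&(hsv[...,1]>80),245,325,228,290)
E
python3 - <<'E'
import cv2
im=cv2.imread('pics/scene0.png')[160:370,230:440]
cv2.imwrite('pics/crop.png',cv2.resize(im,(600,600),interpolation=2))
E
```

```text
green 896 [[0.449, -0.339, -0.004], [0.523, -0.242, 0.008], [0.571, -0.178, 0.054]]
rim ((511.45428466796875, -260.1632995605469), (149.661865234375, 86.4323959350586), 64.90692138671875)
[[ 441. -310.]
 [ 519. -346.]
 [ 582. -211.]
 [ 504. -174.]]
hi 193 [[0.473, -0.332, 0.082], [0.502, -0.272, 0.127], [0.547, -0.187, 0.136]]
handle [ 0.50522516 -0.26772864] [-0.43557853 -0.90015073] [0.6955     0.03970009] 0.14199213600135482
[[0.473, -0.334, 0.1], [0.473, -0.331, 0.087], [0.473, -0.329, 0.103], [0.473, -0.325, 0.108], [0.479, -0.321, 0.114], [0.479, -0.316, 0.11], [0.482, -0.313, 0.13], [0.482, -0.309, 0.128], [0.485, -0.302, 0.127], [0.487, -0.298, 0.132], [0.49, -0.292, 0.127], [0.49, -0.285, 0.126], [0.502, -0.28, 0.128], [0.496, -0.276, 0.134], [0.508, -0.27, 0.129], [0.508, -0.267, 0.135], [0.505, -0.259, 0.132], [0.505, -0.254, 0.13], [0.514, -0.247, 0.135], [0.517, -0.241, 0.131], [0.52, -0.236, 0.133], [0.521, -0.228, 0.131], [0.527, -0.22, 0.13], [0.536, -0.213, 0.129], [0.536, -0.206, 0.129], [0.54, -0.197, 0.121], [0.541, -0.19, 0.077], [0.541, -0.187, 0.085]]
hook 46 [
[... 812 characters left out ...]
 0.233], [0.599, 0.14, 0.23], [0.601, 0.136, 0.234], [0.605, 0.137, 0.234], [0.608, 0.138, 0.232], [0.612, 0.141, 0.229], [0.615, 0.14, 0.23], [0.617, 0.134, 0.237], [0.621, 0.137, 0.233], [0.624, 0.137, 0.234], [0.628, 0.139, 0.231], [0.63, 0.133, 0.237], [0.634, 0.141, 0.229], [0.637, 0.137, 0.234]]
post 266 [[0.645, 0.124, 0.037], [0.655, 0.13, 0.158], [0.665, 0.145, 0.253]]
base 222 [[0.523, 0.074, 0.004], [0.63, 0.109, 0.008], [0.676, 0.185, 0.015]]
base ((598.7772827148438, 134.62738037109375), (125.84481811523438, 157.16143798828125), 86.58541107177734) [[517.  76.]
 [673.  67.]
 [681. 193.]
 [524. 202.]]
vise 1680 [[0.253, -0.1, 0.007], [0.343, -0.071, 0.084], [0.437, -0.004, 0.136]]
```

View pics/crop.png

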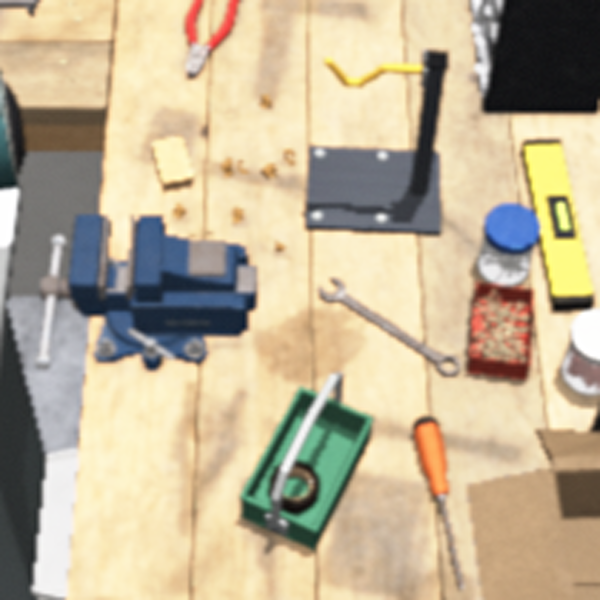

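```bash
cat >> h.py <<'E'
from scipy.spatial.transform import Rotation as Ro
def frame(th,tilt):  # th: yaw of handle (caddy y=(-sin,cos)); tool x along caddy y
    c,s=np.cos(th),np.sin(th)
    y=np.array([c,s,0]); x0=np.array([-s,c,0]); z0=np.array([0,0,-1.])
    return np.stack([np.cos(tilt)*x0-np.sin(tilt)*z0,y,np.cos(tilt)*z0+np.sin(tilt)*x0],1)
def go(T,R):
    s=r.state(); p,R0=np.array(s["position"]),np.array(s["ee_rot"])
    print("t",s["time_s"],"p",p.round(4),"shift cur axes",(R0.T@(T-p)/.02).round(2),"turn",(Ro.from_matrix(R0.T@R).as_rotvec()/.08).round(2),"shift new axes",(R.T@(T-p)/.02).round(2))
E
python3 - <<'E'
from h import *
R=frame(-.451,.3); g=np.array([.492,-.293,.127])
go(g+R[:,2]*(.019-.13),R)
E
```

```text
t 0.1 p [ 0.151  -0.6572  0.2375] shift cur axes [ 19.67 -12.65   0.25] turn [  1.65   3.48 -11.09] shift new axes [21.12  7.41  6.77]
```

Call:
play_rows:
  moves:
    - [1, -0.63, 0, 0, 0, 0]
    - [1, -0.63, 0, 0, 0, 0]
    - [1, -0.63, 0, 0, 0, 0]
    - [1, -0.63, 0, 0, 0, 0]
    - [1, -0.63, 0, 0, 0, 0]
    - [1, -0.63, 0, 0, 0, 0]
    - [1, -0.63, 0, 0, 0, 0]
    - [1, -0.63, 0, 0, 0, 0]
    - [1, -0.63, 0, 0, 0, 0]
    - [1, -0.63, 0, 0, 0, 0]
  gripper: 0

```text
time_s: 0.93
position: [0.3183, -0.489, 0.2382]
ee_rot: [[0.975, 0.224, -0.0], [0.224, -0.975, 0.001], [-0.0, -0.001, -1.0]]
ft_force: [0.1, -0.5, 0.1]
finger_gap: 0.0885
finger_force: 0.0
```

Call:
play_rows:
  moves:
    - [1, -0.63, 0, 0, 0, 0]
    - [1, -0.63, 0, 0, 0, 0]
    - [1, -0.63, 0, 0, 0, 0]
    - [1, -0.63, 0, 0, 0, 0]
    - [1, -0.63, 0, 0, 0, 0]
    - [1, -0.63, 0, 0, 0, 0]
    - [1, -0.63, 0, 0, 0, 0]
    - [1, -0.63, 0, 0, 0, 0]
    - [1, -0.63, 0, 0, 0, 0]
    - [0.6, -0.63, 0, 0, 0, 0]

```text
time_s: 1.77
position: [0.4779, -0.3231, 0.2382]
ee_rot: [[0.974, 0.225, -0.0], [0.225, -0.974, 0.001], [0.0, -0.001, -1.0]]
ft_force: [0.4, -0.1, -0.5]
finger_gap: 0.088
finger_force: 0.0
```

Call:
play_rows:
  moves:
    - [0, 0, 0, 0, 0, -1]
    - [0, 0, 0, 0, 0, -1]
    - [0, 0, 0, 0, 0, -1]
    - [0, 0, 0, 0, 0, -1]
    - [0, 0, 0, 0, 0, -1]
    - [0, 0, 0, 0, 0, -1]
    - [0, 0, 0, 0, 0, -1]
    - [0, 0, 0, 0, 0, -1]
    - [0, 0, 0, 0, 0, -1]
    - [0, 0, 0, 0, 0, -1]
    - [0, 0, 0, 0, 0, -1]
    - [0, 0, 0, 0, 0, -0.1]

```text
time_s: 2.77
position: [0.4764, -0.3243, 0.2381]
ee_rot: [[0.439, 0.898, -0.001], [0.898, -0.439, 0.001], [0.0, -0.001, -1.0]]
ft_force: [-0.1, -0.8, 0.8]
finger_gap: 0.0881
finger_force: 0.0
```

Call:
play_rows:
  moves:
    - [0, 0, 0, 0, 1, 0]
    - [0, 0, 0, 0, 1, 0]
    - [0, 0, 0, 0, 1, 0]
    - [0, 0, 0, 0, 0.75, 0]
    - [0, 0, 0, 0, 0, 0]
    - [0, 0, 0, 0, 0, 0]

```text
time_s: 3.27
position: [0.476, -0.3251, 0.2379]
ee_rot: [[0.425, 0.896, 0.129], [0.856, -0.444, 0.265], [0.295, -0.002, -0.956]]
ft_force: [0.1, 0.0, -0.7]
finger_gap: 0.0881
finger_force: 0.0
```

Run:
```python
from h import *
R=frame(-.451,.3); g=np.array([.492,-.293,.127])
go(g+R[:,2]*(.019-.13),R)
im,P=pts("wrist"); cv2.imwrite("pics/w1.png",im); np.savez("w1.npz",im=im,P=P)
k=P[(P[...,2]>.09)&(P[...,2]<.15)]
print(len(k))
a=np.array([.436,.9]); n=np.array([.9,-.436])
s=(k[:,:2]-[.508,-.26])@a; w=(k[:,:2]-[.508,-.26])@n
for lo in np.arange(-.09,.09,.015):
    m=(s>=lo)&(s<lo+.015)&(abs(w)<.05)
    if m.sum()>5: print(round(lo,3),m.sum(),np.percentile(w[m],[5,50,95]).round(4),np.percentile(k[m,2],[50,98]).round(4))
```

```text
t 3.2667 p [ 0.476  -0.3251  0.2379] shift cur axes [0.08 0.02 0.28] turn [ 0.01  0.01 -0.12] shift new axes [0.08 0.02 0.28]
32417
-0.09 29 [-0.0028  0.0006  0.0037] [0.1032 0.1058]
-0.075 201 [-0.0042  0.0006  0.0048] [0.1137 0.1231]
-0.06 227 [-0.0039  0.0007  0.0047] [0.1272 0.1295]
-0.045 244 [-0.0045  0.0001  0.0048] [0.1295 0.1316]
-0.03 256 [-0.0044  0.0002  0.0049] [0.1317 0.1338]
-0.015 260 [-0.0042  0.0004  0.005 ] [0.1338 0.1365]
0.0 255 [-0.004   0.0005  0.0051] [0.1353 0.1374]
0.015 234 [-0.004  -0.0001  0.0045] [0.1334 0.1359]
0.03 240 [-0.0046  0.      0.0047] [0.1311 0.1333]
0.045 233 [-0.0045  0.0002  0.0048] [0.1288 0.1312]
0.06 169 [-0.0045  0.0003  0.0043] [0.1264 0.1289]
0.075 80 [-0.0046 -0.0004  0.0045] [0.1105 0.1182]
```

View pics/w1.png

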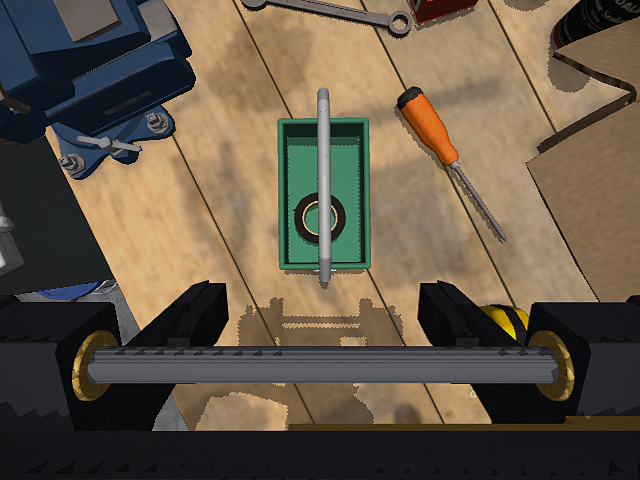

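The wrist view shows the bar vertical at column about 323 (rows 90–280), the caddy around it, and the roll at (320,218) at the near end. The fingers straddle the bar line.

Run:
```python
from h import *
s=r.state(); ci=camera_info("wrist"); R=np.array(ci["R"]);t=np.array(ci["t"])
E=np.array(s["ee_rot"])
print("cam in tool",E.T@(-R.T@t-s["position"]), "axis",E.T@R[2])
R=frame(-.451,.3); g=np.array([.493,-.2915,.127])
go(g+R[:,2]*.019,R)
```

```text
cam in tool [ 0.07174817 -0.00049329 -0.14577212] axis [-2.78573615e-01 -6.55303934e-04  9.60414656e-01]
t 3.3167 p [ 0.4764 -0.3247  0.2383] shift cur axes [0.13 0.01 6.81] turn [ 0.01  0.01 -0.1 ] shift new axes [0.13 0.02 6.81]
```

Call:
play_rows:
  moves:
    - [0.1, 0, 1, 0, 0, -0.12]
    - [0, 0, 1, 0, 0, 0]
    - [0, 0, 1, 0, 0, 0]
    - [0, 0, 1, 0, 0, 0]
    - [0, 0, 0.5, 0, 0, 0]
    - [0, 0, 0, 0, 0, 0]
    - [0, 0, 0, 0, 0, 0]

```text
time_s: 3.9
position: [0.4895, -0.2982, 0.1534]
ee_rot: [[0.412, 0.902, 0.129], [0.862, -0.432, 0.265], [0.295, 0.002, -0.955]]
ft_force: [0.2, -0.2, 0.8]
finger_gap: 0.0882
finger_force: 0.0
```

Run:
```python
from h import *
R=frame(-.451,.3); g=np.array([.493,-.2915,.127])
go(g+R[:,2]*.019,R)
```

```text
t 3.9 p [ 0.4895 -0.2982  0.1534] shift cur axes [-0.03  0.01  2.32] turn [0.01 0.   0.06] shift new axes [-0.03  0.01  2.32]
```

Call:
play_rows:
  moves:
    - [0, 0, 0.8, 0, 0, 0]
    - [0, 0, 0.8, 0, 0, 0]
    - [0, 0, 0.7, 0, 0, 0]
    - [0, 0, 0, 0, 0, 0]
    - [0, 0, 0, 0, 0, 0]

```text
time_s: 4.32
position: [0.4957, -0.287, 0.1103]
ee_rot: [[0.413, 0.902, 0.131], [0.862, -0.433, 0.265], [0.295, 0.004, -0.955]]
ft_force: [-0.5, 0.3, -0.5]
finger_gap: 0.0881
finger_force: 0.0
```

Call:
play_rows:
  moves:
    - [0, 0, 0, 0, 0, 0]
    - [0, 0, 0, 0, 0, 0]
    - [0, 0, 0, 0, 0, 0]
    - [0, 0, 0, 0, 0, 0]
    - [0, 0, 0, 0, 0, 0]
    - [0, 0, 0, 0, 0, 0]
    - [0, 0, 0, 0, 0, 0]
    - [0, 0, 0, 0, 0, 0]
    - [0, 0, 0, 0, 0, 0]
    - [0, 0, 0, 0, 0, 0]
    - [0, 0, 0, 0, 0, 0]
    - [0, 0, 0, 0, 0, 0]
  gripper: 1
  newtons: 55

```text
time_s: 5.32
position: [0.4954, -0.2867, 0.1093]
ee_rot: [[0.413, 0.901, 0.131], [0.861, -0.433, 0.265], [0.296, 0.003, -0.955]]
ft_force: [1.1, -0.4, 0.5]
finger_gap: 0.0104
finger_force: 0.8
```

Call:
play_rows:
  moves:
    - [0, 0, 0, 0, 0, 0]
    - [0, 0, 0, 0, 0, 0]
    - [0, 0, 0, 0, 0, 0]
    - [0, 0, 0, 0, 0, 0]

```text
time_s: 5.65
position: [0.4953, -0.2868, 0.1092]
ee_rot: [[0.413, 0.901, 0.13], [0.861, -0.433, 0.265], [0.295, 0.003, -0.955]]
ft_force: [0.3, -0.2, -2.3]
finger_gap: 0.0074
finger_force: 55.0
```

Call:
play_rows:
  moves:
    - [0.09, 0, -0.29, 0, 0, 0]
    - [0.09, 0, -0.29, 0, 0, 0]
    - [0.09, 0, -0.29, 0, 0, 0]
    - [0.09, 0, -0.29, 0, 0, 0]
    - [0.09, 0, -0.29, 0, 0, 0]
    - [0.09, 0, -0.29, 0, 0, 0]
    - [0.09, 0, -0.29, 0, 0, 0]
    - [0.09, 0, -0.29, 0, 0, 0]
    - [0, 0, 0, 0, 0, 0]
    - [0, 0, 0, 0, 0, 0]

```text
time_s: 6.48
position: [0.4955, -0.2869, 0.1586]
ee_rot: [[0.413, 0.901, 0.131], [0.862, -0.433, 0.264], [0.295, 0.004, -0.955]]
ft_force: [0.6, 0.1, -3.4]
finger_gap: 0.0075
finger_force: 55.0
```

```bash
cat > look.py <<'E'
from h import *
import sys
im,P=pts("wrist"); cv2.imwrite(sys.argv[1],im)
s=r.state(); E=np.array(s["ee_rot"]); p=np.array(s["position"])
g=p-.019*E[:,2]; a=np.array([E[0,0],E[1,0]]); a/=np.linalg.norm(a); n=np.array([a[1],-a[0]])
d=P-g; sa=d[...,:2]@a; w=d[...,:2]@n
print("t",s["time_s"],"grasp",g.round(4),"yaw",np.arctan2(-a[0],a[1]),"force",s["finger_force"],s["ft_force"])
for lo in np.arange(.01,.14,.01):
    m=(sa>=lo)&(sa<lo+.01)&(abs(w)<.02)&(d[...,2]>-.06)&(d[...,2]<.04)
    if m.sum()>5: print(round(lo+.005,3),m.sum(),np.median(w[m]).round(4),"ztop",np.percentile(P[m][:,2],98).round(4))
m=(sa>.01)&(abs(w)<.02)&(d[...,2]>-.06)&(d[...,2]<.04); print("far end",np.percentile(sa[m],99.5))
E
python3 look.py pics/w2.png
```

```text
t 6.5333 grasp [ 0.4927 -0.2917  0.1762] yaw -0.4468465482188396 force 55.02277314662933 [-0.34452378 -0.60032905 -4.4361355 ]
0.015 1487 -0.0005 ztop 0.1826
0.025 598 -0.0003 ztop 0.184
0.035 629 -0.0001 ztop 0.1848
0.045 608 -0.0001 ztop 0.185
0.055 579 -0.0001 ztop 0.1829
0.065 554 -0.0 ztop 0.1808
0.075 528 -0.0 ztop 0.1787
0.085 511 0.0 ztop 0.1769
0.095 486 0.0 ztop 0.1749
0.105 231 0.0001 ztop 0.1728
0.115 120 0.0002 ztop 0.162
0.125 16 -0.0001 ztop 0.1485
far end 0.11839344890483731
```

View pics/w2.png

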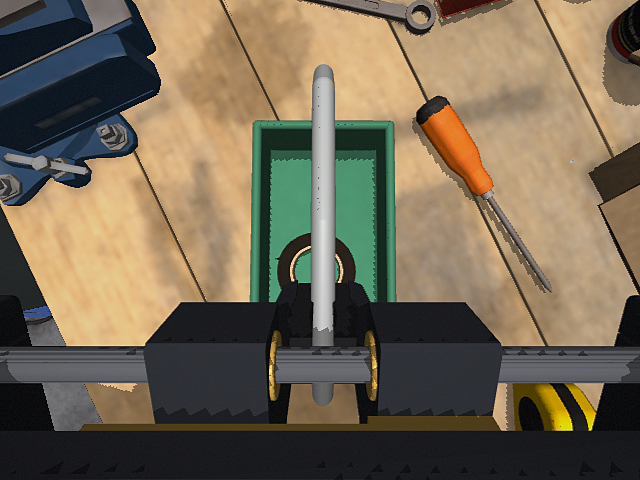

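The caddy is held by its bar (column 323, fingers at row about 330), almost level, with the roll at (316,268) still in it. The handle's middle lies 41 mm ahead of the grasp.

Call:
play_rows:
  moves:
    - [0.12, 0, -0.38, 0, 0, 0]
    - [0.12, 0, -0.38, 0, 0, 0]
    - [0.12, 0, -0.38, 0, 0, 0]
    - [0.12, 0, -0.38, 0, 0, 0]
    - [0.12, 0, -0.38, 0, 0, 0]
    - [0.12, 0, -0.38, 0, 0, 0]
    - [0.12, 0, -0.38, 0, 0, 0]
    - [0.12, 0, -0.38, 0, 0, 0]
    - [0.12, 0, -0.38, 0, 0, 0]
    - [0.12, 0, -0.38, 0, 0, 0]
    - [0.12, 0, -0.38, 0, 0, 0]
    - [0.12, 0, -0.38, 0, 0, 0]

```text
time_s: 7.53
position: [0.4952, -0.286, 0.2544]
ee_rot: [[0.413, 0.901, 0.13], [0.862, -0.433, 0.265], [0.296, 0.003, -0.955]]
ft_force: [0.7, -0.6, -3.3]
finger_gap: 0.0078
finger_force: 55.0
```

Call:
play_rows:
  moves:
    - [0, 0, 0, 0.15, 0, -0.47]
    - [0, 0, 0, 0.15, 0, -0.47]
    - [0, 0, 0, 0.15, 0, -0.47]
    - [0, 0, 0, 0.15, 0, -0.47]
    - [0, 0, 0, 0.15, 0, -0.47]
    - [0, 0, 0, 0.15, 0, -0.47]
    - [0, 0, 0, 0.15, 0, -0.47]
    - [0, 0, 0, 0.15, 0, -0.47]
    - [0, 0, 0, 0.15, 0, -0.47]
    - [0, 0, 0, 0.15, 0, -0.47]
    - [0, 0, 0, 0, 0, 0]
    - [0, 0, 0, 0, 0, 0]

```text
time_s: 8.53
position: [0.4955, -0.286, 0.2538]
ee_rot: [[0.052, 0.999, 0.015], [0.954, -0.054, 0.295], [0.295, -0.001, -0.955]]
ft_force: [0.4, 0.3, -3.8]
finger_gap: 0.0073
finger_force: 55.0
```

```bash
cat >> h.py <<'E'
def mid(M,yaw=-.055):   # shift to bring handle mid to M
    s=r.state(); E=np.array(s["ee_rot"]); p=np.array(s["position"]); g=p-.019*E[:,2]
    a=np.array([E[0,0],E[1,0],0]); a/=np.linalg.norm(a)
    m=g+.041*a+[0,0,.004]
    print("t",s["time_s"],"mid",m.round(4),"yaw",round(np.arctan2(-a[0],a[1]),3),"shift",(E.T@(M-m)/.02).round(2),"up",E[2].round(3),"stand x",(E.T@[.998,-.055,0]).round(3))
E
python3 - <<'E'
from h import *
mid(np.array([.495,.145,.275]))
E
```

```text
t 8.5333 mid [ 0.4974 -0.2507  0.2759] yaw -0.054 shift [18.85 -1.19  5.87] up [ 0.295 -0.001 -0.955] stand x [-0.001  1.    -0.001]
```

Call:
play_rows:
  moves:
    - [0.4, -0.02, 0.12, 0, 0, 0]
    - [0.7, -0.04, 0.22, 0, 0, 0]
    - [0.85, -0.05, 0.265, 0, 0, 0]
    - [0.85, -0.05, 0.265, 0, 0, 0]
    - [0.85, -0.05, 0.265, 0, 0, 0]
    - [0.85, -0.05, 0.265, 0, 0, 0]
    - [0.85, -0.05, 0.265, 0, 0, 0]
    - [0.85, -0.05, 0.265, 0, 0, 0]
    - [0.85, -0.05, 0.265, 0, 0, 0]
    - [0.85, -0.05, 0.265, 0, 0, 0]
    - [0.85, -0.05, 0.265, 0, 0, 0]
    - [0.85, -0.05, 0.265, 0, 0, 0]

```text
time_s: 9.53
position: [0.4939, -0.0819, 0.2532]
ee_rot: [[0.05, 0.999, 0.015], [0.954, -0.052, 0.295], [0.295, -0.001, -0.955]]
ft_force: [-0.3, -0.2, -4.8]
finger_gap: 0.0074
finger_force: 55.0
```

Call:
play_rows:
  moves:
    - [0.85, -0.06, 0.265, 0, 0, 0]
    - [0.85, -0.06, 0.265, 0, 0, 0]
    - [0.85, -0.06, 0.265, 0, 0, 0]
    - [0.85, -0.06, 0.265, 0, 0, 0]
    - [0.85, -0.06, 0.265, 0, 0, 0]
    - [0.85, -0.06, 0.265, 0, 0, 0]
    - [0.85, -0.06, 0.265, 0, 0, 0]
    - [0.85, -0.06, 0.265, 0, 0, 0]
    - [0.7, -0.05, 0.22, 0, 0, 0]
    - [0.4, -0.03, 0.12, 0, 0, 0]
    - [0, 0, 0, 0, 0, 0]
    - [0, 0, 0, 0, 0, 0]

```text
time_s: 10.53
position: [0.4916, 0.082, 0.2528]
ee_rot: [[0.049, 0.999, 0.014], [0.954, -0.051, 0.294], [0.295, -0.001, -0.956]]
ft_force: [0.2, 0.4, -3.9]
finger_gap: 0.0074
finger_force: 55.0
```

```bash
python3 - <<'E'
from h import *
mid(np.array([.495,.145,.275]))
E
python3 look.py pics/w3.png
python3 - <<'E'
from h import *
im,P=pts("scene"); cv2.imwrite("pics/s2.png",cv2.resize(im[110:300,270:470],(800,600)))
hsv=cv2.cvtColor(im,cv2.COLOR_BGR2HSV)
y=(hsv[...,0]>18)&(hsv[...,0]<35)&(hsv[...,1]>150)&(P[...,2]>.19)&(P[...,2]<.26)&(P[...,0]<.66)&(P[...,1]<.2)
Q=P[y]; print("scene hook",len(Q),np.percentile(Q,[2,50,98],axis=0).round(3).tolist() if len(Q) else "")
im,P=pts("wrist")
hsv=cv2.cvtColor(im,cv2.COLOR_BGR2HSV)
y=(hsv[...,0]>18)&(hsv[...,0]<35)&(hsv[...,1]>120)&(P[...,2]>.19)&(P[...,2]<.26)&(P[...,0]>.5)
Q=P[y]; print("wrist hook",len(Q))
for x in np.arange(.53,.65,.01):
    m=abs(Q[:,0]-x)<.005
    if m.sum()>5: print(x.round(3),m.sum(),np.median(Q[m],0).round(4),"top",np.percentile(Q[m,2],97).round(4))
E
```

```text
t 10.5333 mid [0.4934 0.1173 0.2749] yaw -0.051 shift [1.33 0.01 0.4 ] up [ 0.295 -0.001 -0.956] stand x [-0.004  1.    -0.002]
t 10.5833 grasp [0.4916 0.0757 0.2709] yaw -0.05238906603030663 force 55.00028282403946 [-0.06723429 -0.16504278 -4.1320533 ]
0.015 1734 -0.0007 ztop 0.2767
0.025 602 -0.0011 ztop 0.2778
0.035 609 -0.0011 ztop 0.2789
0.045 600 -0.0008 ztop 0.2789
0.055 578 -0.0011 ztop 0.2769
0.065 553 -0.0012 ztop 0.2748
0.075 537 -0.0008 ztop 0.2729
0.085 521 -0.0012 ztop 0.2708
0.095 471 -0.0012 ztop 0.2684
0.105 247 -0.0012 ztop 0.2668
0.115 124 -0.001 ztop 0.2564
0.125 23 -0.0013 ztop 0.2429
far end 0.11915110383693782
scene hook 18 [[0.538, 0.133, 0.213], [0.61, 0.139, 0.232], [0.636, 0.146, 0.238]]
wrist hook 4020
0.53 189 [0.5327 0.1463 0.2411] top 0.2432
0.54 294 [0.539  0.1447 0.2375] top 0.2427
0.55 211 [0.5497 0.1438 0.2218] top 0.2307
0.56 227 [0.5608 0.1445 0.2093] top 0.2147
0.57 316 [0.5707 0.1443 0.2096] top 0.2135
0.58 450 [0.5801 0.1437 0.2181] top 0.224
0.59 537 [0.5902 0.1432 0.2285] top 0.2344
0.6 414 [0.5994 0.1426 0.2356] top 0.2374
0.61 376 [0.6099 0.1421 0.236 ] top 0.2376
0.62 367 [0.6199 0.1416 0.236 ] top 0.2375
0.63 370 [0.6299 0.1409 0.2359] top 0.2376
0.64 269 [0.6384 0.1406 0.2359] top 0.2376
```

View pics/w3.png

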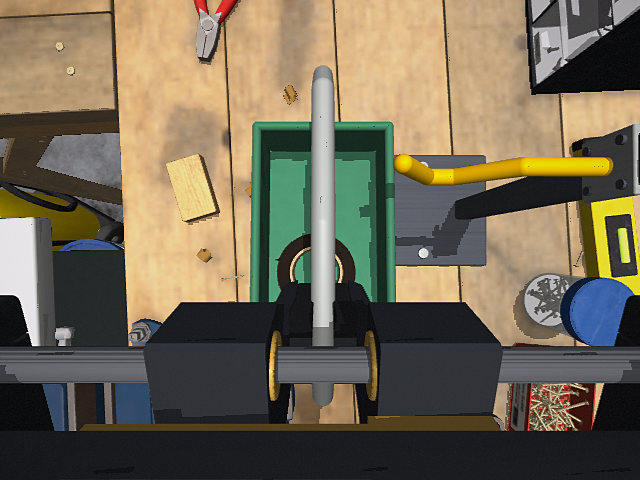

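The wrist view at the stand shows the tip at (403,162), the dip at about (440,178) and the post at (612,165). The hook sits level with the middle of the bar, and the roll is in the caddy.

Call:
play_rows:
  moves:
    - [0.2, 0, 0.13, 0, 0, 0]
    - [0.35, 0, 0.23, 0, 0, 0]
    - [0.35, 0, 0.23, 0, 0, 0]
    - [0.33, 0, 0.21, 0, 0, 0]
    - [0.15, 0, 0.1, 0, 0, 0]
    - [0, 0, 0, 0, 0, 0]
    - [0, 0, 0, 0, 0, 0]
    - [0, 0, 0, 0, 0, 0]

```text
time_s: 11.35
position: [0.494, 0.1129, 0.2437]
ee_rot: [[0.051, 0.999, 0.015], [0.954, -0.053, 0.294], [0.295, -0.001, -0.956]]
ft_force: [-0.3, 0.2, -3.3]
finger_gap: 0.0074
finger_force: 55.0
```

Call:
play_rows:
  moves:
    - [0, 0.2, 0, 0, 0, 0]
    - [0, 0.32, 0, 0, 0, 0]
    - [0, 0.38, 0, 0, 0, 0]
    - [0, 0.38, 0, 0, 0, 0]
    - [0, 0.38, 0, 0, 0, 0]
    - [0, 0.38, 0, 0, 0, 0]
    - [0, 0.38, 0, 0, 0, 0]
    - [0, 0.38, 0, 0, 0, 0]
    - [0, 0.38, 0, 0, 0, 0]
    - [0, 0.25, 0, 0, 0, 0]
    - [0, 0.15, 0, 0, 0, 0]
    - [0, 0, 0, 0, 0, 0]

```text
time_s: 12.35
position: [0.5661, 0.109, 0.2436]
ee_rot: [[0.051, 0.999, 0.015], [0.954, -0.053, 0.295], [0.295, -0.001, -0.955]]
ft_force: [0.2, 0.5, -4.1]
finger_gap: 0.0071
finger_force: 55.0
```

```bash
cat > fin.py <<'E'
from h import *
mid(np.array([.567,.144,.215]))
im,P=pts("wrist"); cv2.imwrite("pics/w4.png",im)
hsv=cv2.cvtColor(im,cv2.COLOR_BGR2HSV)
y=(hsv[...,0]>18)&(hsv[...,0]<35)&(hsv[...,1]>120)&(P[...,2]>.19)&(P[...,2]<.26)&(P[...,0]>.5)&(P[...,1]<.17)
Q=P[y]
for x in np.arange(.53,.65,.01):
    m=abs(Q[:,0]-x)<.005
    if m.sum()>5: print(x.round(3),m.sum(),np.median(Q[m],0).round(4))
print(r.state()["ft_force"])
E
python3 fin.py; python3 look.py pics/w5.png
```

```text
t 12.35 mid [0.5681 0.1444 0.2657] yaw -0.054 shift [-0.77 -0.05  2.42] up [ 0.295 -0.001 -0.955] stand x [-0.001  1.    -0.001]
0.53 145 [0.5333 0.147  0.2415]
0.54 486 [0.5398 0.1465 0.2374]
0.55 404 [0.5497 0.1459 0.2227]
0.56 185 [0.5578 0.1456 0.2107]
0.57 30 [0.5746 0.1445 0.213 ]
0.58 353 [0.5803 0.1444 0.218 ]
0.59 422 [0.5902 0.1438 0.2286]
0.6 428 [0.5998 0.1432 0.2357]
0.61 414 [0.61   0.1426 0.2358]
0.62 408 [0.6199 0.1421 0.236 ]
0.63 410 [0.6299 0.1415 0.2359]
0.64 301 [0.6386 0.1415 0.2359]
[-0.28155096  0.93695186 -3.20598622]
t 12.45 grasp [0.565  0.1035 0.2617] yaw -0.053356239004554676 force 55.01041442155838 [-0.27435042 -0.25304418 -4.13432295]
0.015 1562 -0.0001 ztop 0.2674
0.025 617 -0.0001 ztop 0.2687
0.035 935 -0.0001 ztop 0.2697
0.045 1249 -0.0001 ztop 0.2695
0.055 580 -0.0001 ztop 0.268
0.065 556 -0.0003 ztop 0.2657
0.075 539 -0.0001 ztop 0.264
0.085 513 -0.0001 ztop 0.262
0.095 489 -0.0001 ztop 0.2599
0.105 237 -0.0001 ztop 0.2577
0.115 120 -0.0001 ztop 0.2472
0.125 21 -0.0006 ztop 0.2344
far end 0.11859429856613123
```

View pics/w4.png

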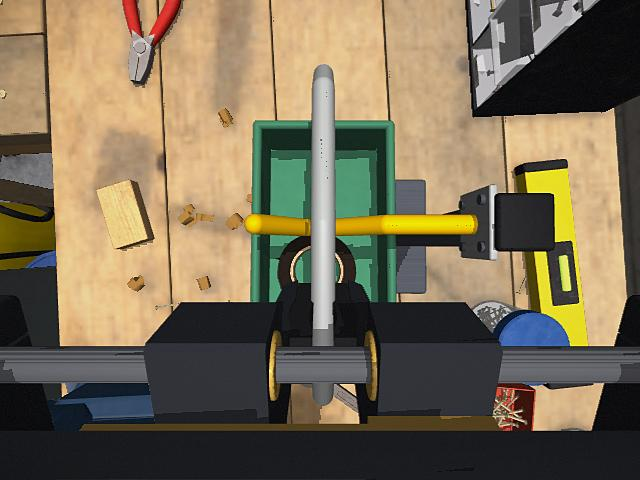

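The bar (column 323) is over the dip, with the hook crossing it at row 226 near the middle of the handle. Lowering now.

Call:
play_rows:
  moves:
    - [-0.06, 0, 0.19, 0, 0, 0]
    - [-0.074, 0, 0.24, 0, 0, 0]
    - [-0.074, 0, 0.24, 0, 0, 0]
    - [-0.074, 0, 0.24, 0, 0, 0]
    - [-0.074, 0, 0.24, 0, 0, 0]
    - [-0.074, 0, 0.24, 0, 0, 0]
    - [-0.074, 0, 0.24, 0, 0, 0]
    - [-0.074, 0, 0.24, 0, 0, 0]
    - [-0.06, 0, 0.2, 0, 0, 0]
    - [0, 0, 0, 0, 0, 0]
    - [0, 0, 0, 0, 0, 0]

```text
time_s: 13.37
position: [0.5653, 0.1091, 0.1999]
ee_rot: [[0.051, 0.999, 0.014], [0.954, -0.053, 0.295], [0.295, -0.002, -0.955]]
ft_force: [0.4, -0.7, -3.3]
finger_gap: 0.0072
finger_force: 55.0
```

Call:
play_rows:
  moves:
    - [-0.03, 0, 0.1, 0, 0, 0]
    - [0, 0, 0, 0, 0, 0]
    - [0, 0, 0, 0, 0, 0]

```text
time_s: 13.62
position: [0.5656, 0.1091, 0.1985]
ee_rot: [[0.051, 0.999, 0.015], [0.954, -0.053, 0.295], [0.295, -0.0, -0.955]]
ft_force: [-0.1, -1.1, -4.1]
finger_gap: 0.0073
finger_force: 55.0
```

```bash
python3 fin.py; python3 look.py pics/w6.png | head -8; python3 -c "
from h import *
for i in range(3): read_camera('top'); s=r.state(); print(s['ft_force'],s['torque'])"
```

```text
t 13.6167 mid [0.5675 0.1445 0.2206] yaw -0.053 shift [-0.11 -0.02  0.26] up [ 0.295 -0.    -0.955] stand x [-0.002  1.    -0.001]
0.53 249 [0.5334 0.1466 0.2415]
0.54 975 [0.5399 0.1463 0.2374]
0.55 737 [0.5496 0.1459 0.2229]
0.56 372 [0.5582 0.1456 0.2103]
0.57 162 [0.5736 0.1445 0.2116]
0.58 632 [0.5803 0.1442 0.2183]
0.59 802 [0.5904 0.1437 0.2287]
0.6 795 [0.5998 0.1431 0.2357]
0.61 753 [0.61   0.1426 0.2359]
0.62 764 [0.62  0.142 0.236]
0.63 755 [0.63   0.1415 0.236 ]
0.64 550 [0.6386 0.1414 0.2358]
[ 0.04807848 -0.18737019 -3.85734461]
t 13.7167 grasp [0.5653 0.1035 0.2167] yaw -0.05324929177068571 force 55.0093375146389 [ 4.77636555e-01  1.91026715e-03 -2.77545816e+00]
0.015 1565 -0.0008 ztop 0.2225
0.025 615 -0.0008 ztop 0.2238
0.035 1264 -0.0004 ztop 0.2254
0.045 1839 -0.0 ztop 0.2265
0.055 574 -0.0008 ztop 0.2229
0.065 556 -0.0004 ztop 0.2209
0.075 542 -0.0008 ztop 0.2188
[-0.57892817 -1.08132185 -3.50814089] [-0.43980866 -0.03609125 -0.00745941]
[ 1.18852644  0.27677356 -4.1040114 ] [-0.47668085 -0.09596287  0.02204921]
[-0.14343971 -0.94957642 -4.16962487] [-0.45250363 -0.06716614 -0.03510466]
```

Call:
play_rows:
  moves:
    - [-0.022, 0, 0.072, 0, 0, 0]
    - [-0.022, 0, 0.072, 0, 0, 0]
    - [0, 0, 0, 0, 0, 0]
    - [0, 0, 0, 0, 0, 0]

```text
time_s: 14.2
position: [0.5653, 0.1091, 0.1949]
ee_rot: [[0.051, 0.999, 0.014], [0.954, -0.053, 0.295], [0.295, -0.001, -0.955]]
ft_force: [0.4, -0.1, -3.5]
finger_gap: 0.0074
finger_force: 55.0
```

Call:
play_rows:
  moves:
    - [-0.022, 0, 0.072, 0, 0, 0]
    - [0, 0, 0, 0, 0, 0]
    - [0, 0, 0, 0, 0, 0]

```text
time_s: 14.45
position: [0.5655, 0.1092, 0.1938]
ee_rot: [[0.051, 0.999, 0.015], [0.954, -0.053, 0.295], [0.295, -0.001, -0.955]]
ft_force: [0.7, -0.6, -2.3]
finger_gap: 0.0076
finger_force: 55.0
```

Contact is just beginning; a little further.

Call:
play_rows:
  moves:
    - [-0.018, 0, 0.057, 0, 0, 0]
    - [0, 0, 0, 0, 0, 0]
    - [0, 0, 0, 0, 0, 0]
    - [0, 0, 0, 0, 0, 0]

```text
time_s: 14.78
position: [0.5656, 0.1092, 0.1928]
ee_rot: [[0.051, 0.999, 0.015], [0.954, -0.053, 0.295], [0.295, -0.0, -0.955]]
ft_force: [-0.8, -0.1, -2.0]
finger_gap: 0.0074
finger_force: 55.0
```

Call:
play_rows:
  moves:
    - [-0.01, 0, 0.03, 0, 0, 0]
    - [0, 0, 0, 0, 0, 0]
    - [0, 0, 0, 0, 0, 0]
    - [0, 0, 0, 0, 0, 0]

```text
time_s: 15.12
position: [0.5656, 0.1092, 0.1922]
ee_rot: [[0.051, 0.999, 0.015], [0.954, -0.053, 0.295], [0.295, -0.0, -0.955]]
ft_force: [-1.1, -0.1, -0.9]
finger_gap: 0.0072
finger_force: 55.0
```

Call:
play_rows:
  moves:
    - [0, 0, 0, 0, 0, 0]
    - [0, 0, 0, 0, 0, 0]
    - [0, 0, 0, 0, 0, 0]
    - [0, 0, 0, 0, 0, 0]
    - [0, 0, 0, 0, 0, 0]
    - [0, 0, 0, 0, 0, 0]
  newtons: 4

```text
time_s: 15.62
position: [0.5656, 0.1092, 0.192]
ee_rot: [[0.051, 0.999, 0.015], [0.954, -0.053, 0.295], [0.295, -0.001, -0.955]]
ft_force: [0.3, 1.4, -0.9]
finger_gap: 0.0093
finger_force: 4.0
```

```bash
python3 look.py pics/w7.png
```

```text
t 15.6667 grasp [0.5653 0.1036 0.2101] yaw -0.05341647016265087 force 4.033719934523106 [ 0.35715895  1.27415724 -1.40365204]
0.015 1652 -0.0004 ztop 0.2167
0.025 624 -0.0004 ztop 0.2184
0.035 1396 -0.0004 ztop 0.2253
0.045 1979 0.0 ztop 0.2265
0.055 597 -0.0004 ztop 0.2186
0.065 582 0.0 ztop 0.2172
0.075 561 0.0 ztop 0.2155
0.085 537 0.0 ztop 0.214
0.095 518 0.0 ztop 0.2127
0.105 271 0.0 ztop 0.2108
0.115 157 0.0001 ztop 0.2016
0.125 35 0.0001 ztop 0.1891
far end 0.11962522596111845
```

Seated (bar top about 0.220, nearly level). Opening.

Call:
play_rows:
  moves:
    - [0, 0, 0, 0, 0, 0]
    - [0, 0, 0, 0, 0, 0]
    - [0, 0, 0, 0, 0, 0]
    - [0, 0, 0, 0, 0, 0]
    - [0, 0, 0, 0, 0, 0]
    - [0, 0, 0, 0, 0, 0]
    - [0, 0, 0, 0, 0, 0]
    - [0, 0, 0, 0, 0, 0]
    - [0, 0, 0, 0, 0, 0]
    - [0, 0, 0, 0, 0, 0]
    - [0, 0, 0, 0, 0, 0]
    - [0, 0, 0, 0, 0, 0]
  gripper: 0.5

```text
time_s: 16.67
position: [0.5655, 0.1091, 0.1919]
ee_rot: [[0.051, 0.999, 0.015], [0.954, -0.053, 0.295], [0.295, -0.001, -0.955]]
ft_force: [0.8, 0.4, -0.1]
finger_gap: 0.0439
finger_force: 0.0
```

```bash
python3 look.py pics/w8.png
```

```text
t 16.7167 grasp [0.5652 0.1035 0.2101] yaw -0.05341326833371057 force 0.0 [-0.0179692  -0.36077524 -0.58793562]
0.015 586 -0.0004 ztop 0.2156
0.025 608 -0.0004 ztop 0.2176
0.035 1384 -0.0004 ztop 0.2252
0.045 2020 -0.0 ztop 0.2267
0.055 631 -0.0 ztop 0.2192
0.065 619 -0.0 ztop 0.2182
0.075 602 -0.0 ztop 0.2174
0.085 601 -0.0 ztop 0.2167
0.095 590 -0.0 ztop 0.2157
0.105 317 -0.0 ztop 0.2147
0.115 190 0.0004 ztop 0.2062
0.125 77 0.0 ztop 0.1954
far end 0.1221064812585305
```

View pics/w8.png

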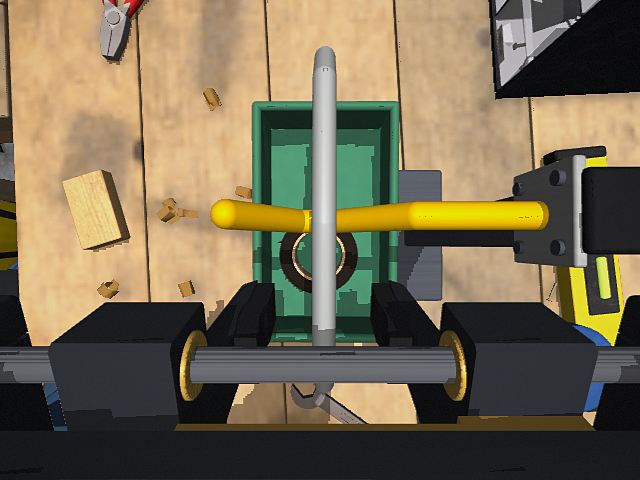

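The caddy hangs in the dip: the bar crosses the hook at (322,216), the roll is inside at (318,257), and the fingers are clear on both sides. Backing straight out.

Call:
play_rows:
  moves:
    - [0, 0, -0.3, 0, 0, 0]
    - [0, 0, -0.5, 0, 0, 0]
    - [0, 0, -0.7, 0, 0, 0]
    - [0, 0, -0.7, 0, 0, 0]
    - [0, 0, -0.7, 0, 0, 0]
    - [0, 0, -0.7, 0, 0, 0]
    - [0, 0, -0.7, 0, 0, 0]
    - [0, 0, -0.7, 0, 0, 0]
    - [0, 0, -0.7, 0, 0, 0]
    - [0, 0, -0.7, 0, 0, 0]

```text
time_s: 17.55
position: [0.5637, 0.0709, 0.3162]
ee_rot: [[0.051, 0.999, 0.016], [0.954, -0.053, 0.294], [0.295, 0.001, -0.956]]
ft_force: [0.7, 0.7, -0.3]
finger_gap: 0.0443
finger_force: 0.0
```

Call:
play_rows:
  moves:
    - [-0.7, 0, 0, 0, 0, 0]
    - [-0.7, 0, 0, 0, 0, 0]
    - [-0.7, 0, 0, 0, 0, 0]
    - [-0.7, 0, 0, 0, 0, 0]
    - [0, 0, 0, 0, 0, 0]
    - [0, 0, 0, 0, 0, 0]
    - [0, 0, 0, 0, 0, 0]
    - [0, 0, 0, 0, 0, 0]
    - [0, 0, 0, 0, 0, 0]
    - [0, 0, 0, 0, 0, 0]
    - [0, 0, 0, 0, 0, 0]
    - [0, 0, 0, 0, 0, 0]

```text
time_s: 18.55
position: [0.5608, 0.0183, 0.2978]
ee_rot: [[0.05, 0.999, 0.015], [0.954, -0.053, 0.295], [0.295, -0.001, -0.955]]
ft_force: [0.3, -0.8, -0.2]
finger_gap: 0.044
finger_force: 0.0
```

Run:
```python
from h import *
D=np.array([.566,.145]); a=np.array([.0534,.9986]); n=np.array([.9986,-.0534])
import time
for i in range(8):
    im,P=pts("wrist")
    s=(P[...,:2]-D)@a; w=(P[...,:2]-D)@n
    o=[]
    for c in(-.05,-.03,.03,.05):
        m=(abs(s-c)<.004)&(abs(w)<.015)&(P[...,2]>.17)&(P[...,2]<.24)
        o.append((int(m.sum()),np.percentile(P[m][:,2],95).round(4),np.median(w[m]).round(4)) if m.sum()>5 else None)
    if i in(0,4,7): print(o)
cv2.imwrite("pics/w9.png",im)
im,P=pts("scene"); cv2.imwrite("pics/s9.png",cv2.resize(im[110:310,270:470],(600,600)))
s=r.state(); print(s["time_s"],s["position"],s["ft_force"])
```

```text
[(163, np.float64(0.2113), np.float64(0.0004)), (164, np.float64(0.2152), np.float64(0.0008)), (149, np.float64(0.2169), np.float64(0.0018)), (146, np.float64(0.2149), np.float64(0.0011))]
[(157, np.float64(0.2112), np.float64(0.0004)), (167, np.float64(0.2148), np.float64(0.0011)), (148, np.float64(0.217), np.float64(0.0011)), (144, np.float64(0.2149), np.float64(0.0014))]
[(161, np.float64(0.2109), np.float64(0.0011)), (165, np.float64(0.2149), np.float64(0.0011)), (152, np.float64(0.2171), np.float64(0.0011)), (139, np.float64(0.215), np.float64(0.0011))]
19.0 [0.5607014  0.01796203 0.29766713] [-0.45444818 -0.20024729  0.2255003 ]
```

View pics/w9.png

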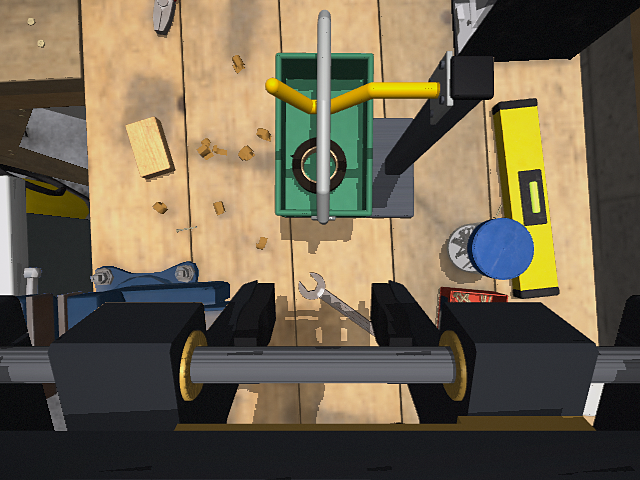

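View pics/s9.png

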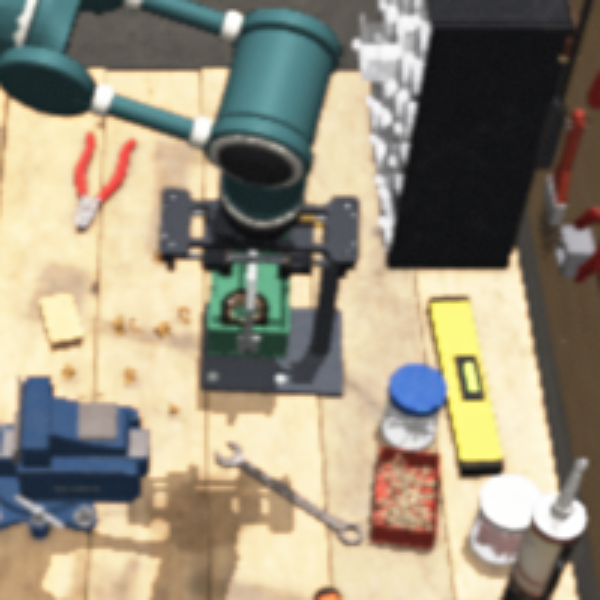

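The caddy hangs still in the dip, tilted by about 2°, with the roll inside at (318,165) in the wrist view. The gripper is clear, and the pliers, offcut and spanner have not moved.

```bash
python3 -c "
from bench import workorder
print(workorder.job_done())"
```

```text
the job is handed in; nothing more can be done
None
```

The caddy hangs by the middle of its handle in the hook's dip, still and about 2° off level, with the tape roll inside and the gripper clear, and the job was handed in at about 19 s.

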